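# Load the spacer magazine

## Robot

A 6-joint arm with a two-finger parallel gripper is mounted at the origin on the work surface. World frame = base frame: x ahead of the robot, y to its left, z up, the work surface at z = 0. Lengths are in mm, angles in rad, forces in N, time in s.
With the tool pointing down it reaches from about 350 to 850 mm from the base axis. Payload 8.1 kg.
Tool frame: the origin (TCP) lies on the centre line of the jaws, within the pads' length; the fingertips stand 25 mm ahead of it and the grasp point (between the pads) lies 6 mm ahead of it; z points along the fingers, y is the line along which they close (so a half turn about z gives the same grasp; the last joint's range is limited). The gripper opens to 93 mm and grips with 3 to 60 N. Pads are 15 mm wide; open, the fingers measure 128 mm over their backs; the gripper's body (75 mm by 188 mm) begins 65 mm behind the grasp point.
Start: joints at [1.26, 0.13, 1.488, -0, 1.523, -0.085], TCP at [134.309, 584.779, 243.635] pointing down, gripper open.
Joint ranges: [-2.96, 2.96], [-0.89, 2.26], [0.02, 2.5], [-1.34, 4.48], [0, 2.73], [-2.66, 2.66]. Speed limits (rad/s): [2.39, 2.39, 2.79, 3.14, 3.14, 3.14].

## Interface

Orientations are given as a unit quaternion [x, y, z, w].
In Python, from cell import env gives the robot as it stands.
- The arm moves only by the shell command python3 -m creep 'ROWS' [OPENING] [FORCE]. ROWS is a JSON object whose one key "targets" holds a list that holds one entry, the list of rows, each a list of 4 numbers: the shift along the tool's x, y, z in units of 40 mm (1.0 is 40 mm), then the turn about the tool's z in rad. In form: {"targets": [[[tx, ty, tz, roll], ...]]}. A call has exactly 8 rows; each row shifts and turns the commanded pose from where the row before left it, along the tool's axes as they then stand; what a row does not reach is not made up. A row lasts 1/12 s, in which the tool goes at most 41.7 mm and 7.16 degrees, less where a joint would pass 70% of its speed; a pose out of reach is approached as far as the arm can. A call is refused whole if a number of a shift passes 1 or a number of a turn 0.125, either way. A call with a gripper value outside its range is refused whole. OPENING is the closure, from -1 (fully open) to 1 (shut), set as the call begins (- or left out, the last holds). The fingers move at their own pace and stop on an object; FORCE is the grip in N (left out, the last holds). Time passes only in rows, so rows that do not move let the fingers close, or fill a call up. It gives the time, the measured TCP pose, the force, the opening and the grip force at its end, in the units of the state.
- env.sense(): the state, without advancing time (a new reading comes with each control period).
- env.read_camera(name): name is "scene" or "side" or "wrist"; returns a dict with "frame" (400x640x3 uint8, blue, green, red), "mtx" (3x3 intrinsics, pixels), "rvec" (rotation vector, rad) and "tvec" (3), from world to camera coordinates, as OpenCV has them. Camera axes: x right, y down, z forward; pixel columns grow to the right and rows downward; lengths in mm; the calibration is good to about 2 mm. A picture is of the moment at which its call begins. There is no depth.
- env.finish_job(): hands the job in; it is judged then, once.
The state is a dict: "time": time; "joint_positions": joint angles; "qvel": joint speeds; "tau": joint torques, N m; "tool_pos": TCP position; "eef_rot": TCP orientation; "wrist_force": force on the tool from outside, world axes, zero at the start; "torque": the same for the moment, N m; "opening": finger opening in mm; "gripper_force": force on a finger pad.
Only numpy, scipy, OpenCV 4.12 (cv2) and the standard library are available. Lean on these libraries where they do the work, as an engineer would, in place of code of your own. Each camera call takes 0.05 s, during which the arm holds its last target. There are 200 camera calls.

## Task

Load the tube magazine: put the three plain round spacers down the tube one at a time, the longest first, then the middle one, then the shortest, and last set the follower weight into the tube on top of them, knob up. Leave the two flanged bushings, the bin, the robot head and the screwdriver where they are.

Things in the scene. Friction and masses are not known exactly. Their poses are not given: they have to be found in the camera images.
- spacer_long: Plain straight round spacer of bare aluminium, outside diameter 30 mm, a 12 mm bore showing in its end, no flange; the longest of three, 46 mm long, standing upright on the 3 mm thick mat at the start. Origin: centre of its underside; z up along its axis.
- spacer_middle: Plain straight round spacer of bare aluminium, outside diameter 30 mm, a 12 mm bore showing in its end, no flange; the middle one of three, 34 mm long, standing upright on the 3 mm thick mat at the start. Origin: centre of its underside; z up along its axis.
- spacer_short: Plain straight round spacer of bare aluminium, outside diameter 30 mm, a 12 mm bore showing in its end, no flange; the shortest of three, 24 mm long, standing upright on the 3 mm thick mat at the start. Origin: centre of its underside; z up along its axis.
- weight: Follower weight, 64 mm high, standing upright: steel stem 29 mm in diameter and 36 mm high, a neck 16 mm in diameter and 8 mm high, then a black round knob 26 mm in diameter and 20 mm high (44 to 64 mm above the origin) to grip it by. Origin: centre of its underside; z up along its axis.
- flanged_a: Flanged bushing of bare aluminium: a 30 mm round body on a wider 46 mm flange 6 mm thick at its foot, 34 mm high in all; one of two alike. Too wide for the tube; it stays where it stands. Origin: centre of its underside, z up.
- flanged_b: Flanged bushing of bare aluminium: a 30 mm round body on a wider 46 mm flange 6 mm thick at its foot, 34 mm high in all; one of two alike. Too wide for the tube; it stays where it stands. Origin: centre of its underside, z up.
- magazine: Upright grey tube, fixed, on a 100 x 90 x 12 mm aluminium base. Origin: on the tube axis under the base, z up. Heights above it: bore floor 12 mm, straight 34 mm bore to 135 mm, then a flare to the rim at 149 mm (54 mm wide inside, 61 outside). Narrow sight slot on its +x side. Parts let go in the mouth slide down by their weight; the three spacers fill it to 116 mm.
- bin: Yellow open plastic parts bin, 150 x 110 mm and 70 mm high, holding small scrap; a bystander. Origin: centre of its underside.
- robot_head: Teal domed robot head, 112 mm wide and 98 mm high, with a black visor; a bystander. Origin: centre of its underside.
- screwdriver: Screwdriver lying on the mat across the far side of the work; a bystander. Origin: on its axis at the underside; its x axis runs from handle to tip.
Things that resemble listed ones, but are neither listed nor needed, are in the scene too. Leave any purple or turquoise look-alike of the weight alone.

How it is judged:
By the outcome, as a careful person would: the job done as asked, in the order asked, and still so for the second after the job is handed in, with the robot touching nothing.
It also fails if it takes over 106 s, if anything falls off the work surface, if the arm or the gripper's body presses on something with over 40 N, if the wrist force passes 120 N, or if a joint passes its speed limit or range.

## Working session

There is one attempt and no reset: what is moved stays moved. The work goes in short steps, Python scripts to look and compute and a shell command to move; the robot and the scene stay as the last step left them, time stands still between calls to the robot, and variables do not carry over. Pictures are saved under pics/ and viewed, at most 14 in all, crops included, and the job is handed in when it is done.

```bash
ls; mkdir -p pics; python3 - <<'E'
from cell import env
import cv2
print(env.sense())
for n in("scene","side"):
    c=env.read_camera(n); cv2.imwrite(f"pics/{n}0.png",c["frame"]); print(n,c["mtx"],c["rvec"],c["tvec"])
E
```

```text
pics
{'time': 0.0, 'joint_positions': array([ 1.25958506e+00,  1.31157174e-01,  1.48928513e+00, -6.95177562e-06,
        1.52302586e+00, -8.54090439e-02]), 'qvel': array([-0.00044977,  0.00069914, -0.00240675, -0.00016663, -0.00086939,
        0.00045945]), 'tau': array([-2.02460244e-03, -5.59820831e+01, -4.91769862e+01,  7.66877714e-02,
        3.51762387e-02, -1.41167552e-04]), 'tool_pos': array([134.15350766, 584.25800249, 242.58660128]), 'eef_rot': array([ 1.12661194e-01,  9.93633019e-01, -9.20057061e-04, -1.81345542e-04]), 'wrist_force': array([-0.01100871,  0.11862969, -0.25013931]), 'torque': array([ 0.00348163, -0.00990712,  0.03367245]), 'gripper_force': 0.0, 'opening': 92.83109716848426}
scene [[362.84437414   0.         318.95850885]
 [  0.         362.84437414 195.62165206]
 [  0.           0.           1.        ]] [ 2.03074303  1.04511277 -0.48163061] [-340.72471066 -263.66486814 1363.83084071]
side [[372.13081996   0.         321.62268208]
 [  0.         372.13081996 204.11564019]
 [  0.           0.           1.        ]] [ 0.12724205 -2.94471543  1.02799744] [593.8239193   76.20395957 866.63226151]
```

View pics/scene0.png

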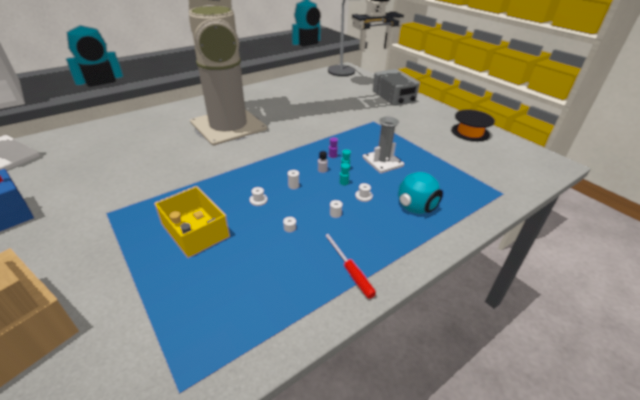

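View pics/side0.png

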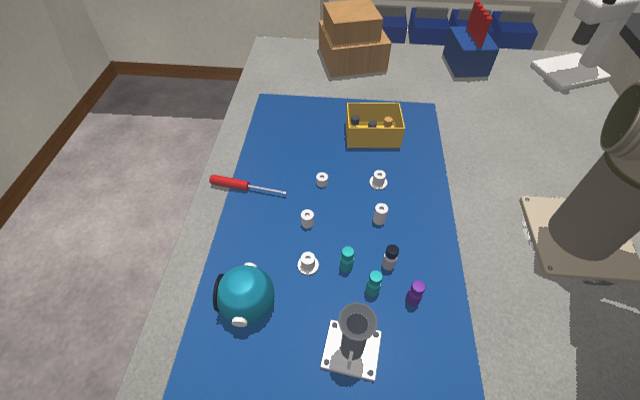

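The side picture shows the candidates:
- Plain spacers: (322,180), (307,218) and (381,213).
- Flanged bushings: (379,180) and (308,263).
- Weight with black knob and steel stem: (391,257). Its look-alikes are turquoise at (347,259) and (374,283), and purple at (416,293).
- Magazine mouth: (357,320).

I'll confirm these in enlarged crops.

```bash
python3 - <<'E'
import cv2,numpy as np
s=cv2.imread("pics/side0.png"); c=cv2.imread("pics/scene0.png")
def crop(im,x,y,w,h,k,n):
    o=cv2.resize(im[y:y+h,x:x+w],None,fx=k,fy=k,interpolation=cv2.INTER_CUBIC)
    for i in range(0,w,10):
        cv2.line(o,(i*k,0),(i*k,12 if (x+i)%50 else 25),(0,255,255),1)
        if (x+i)%20==0: cv2.putText(o,str(x+i),(i*k,24),0,.4,(0,255,255),1)
    for i in range(0,h,10):
        cv2.line(o,(0,i*k),(12,i*k),(0,255,255),1)
        if (y+i)%20==0: cv2.putText(o,str(y+i),(14,i*k+4),0,.4,(0,255,255),1)
    cv2.imwrite(n,o)
crop(s,290,160,150,120,5,"pics/s1.png"); crop(s,310,290,90,100,6,"pics/s2.png"); crop(c,240,110,180,130,4,"pics/c1.png")
E
```

```text
(no output)
```

View pics/s1.png

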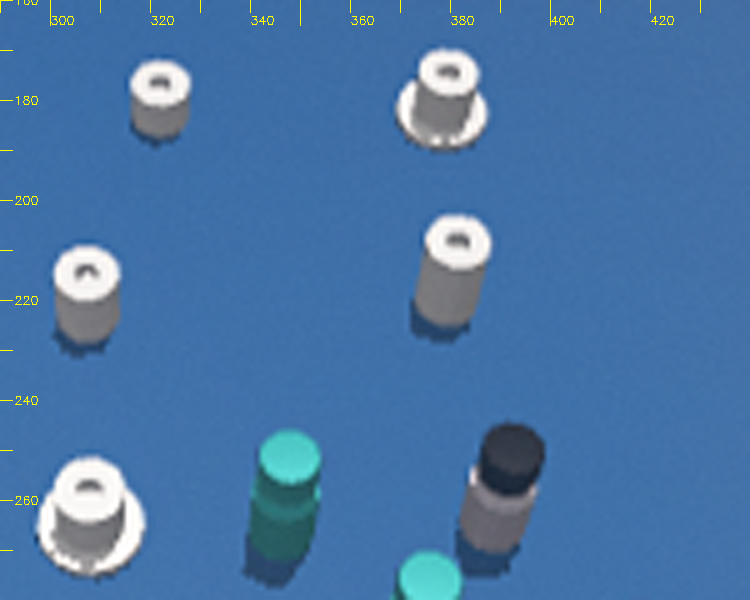

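View pics/s2.png

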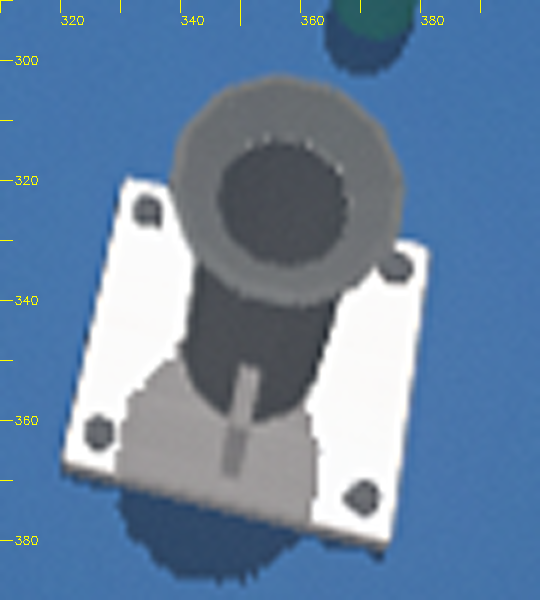

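View pics/c1.png

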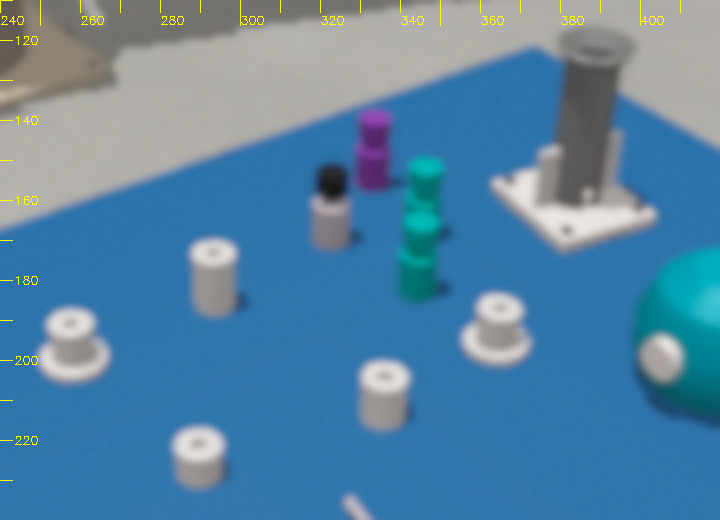

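The crops confirm the three plain spacers: long side px (381,208), middle (307,215) and short (322,177). The weight with the black knob and steel stem is at (392,250). The tube rim is at about (358,322). The scene pixels agree.

```bash
cat > h.py <<'E'
import cv2,numpy as np
from cell import env
from scipy.spatial.transform import Rotation as R
def ray(c,p):
    Rm=cv2.Rodrigues(c["rvec"])[0]; t=np.ravel(c["tvec"]); C=-Rm.T@t
    q=cv2.undistortPoints(np.array([[p]],float),c["mtx"],None)[0,0]
    return C,Rm.T@np.array([*q,1.])
def atz(c,p,z):
    C,d=ray(c,p); return (C+d*(z-C[2])/d[2])[:2]
def proj(c,X):
    return cv2.projectPoints(np.array([X],float),c["rvec"],c["tvec"],c["mtx"],None)[0][0,0]
def tri(cs,ps):
    A=np.zeros((3,3));b=np.zeros(3)
    for c,p in zip(cs,ps):
        C,d=ray(c,p);d=d/np.linalg.norm(d);P=np.eye(3)-np.outer(d,d);A+=P;b+=P@C
    return np.linalg.solve(A,b)
def to(x,y,z=None):
    """shift needed, tool axes, in units of 40mm"""
    s=env.sense();p=s["tool_pos"];z=p[2] if z is None else z
    Q=R.from_quat(s["eef_rot"])
    print("t",round(s["time"],2),"tcp",p.round(1),"yaw",Q.as_euler("ZYX").round(3),"units",(Q.inv().apply(np.array([x,y,z])-p)/40).round(2),"open",round(s["opening"],1),"F",s["wrist_force"].round(1))
E
python3 - <<'E'
from h import *
a,b=env.read_camera("side"),env.read_camera("scene")
for n,z,p,q in [("long",49,(381.5,208.4),(293.3,173.3)),("mid",37,(307.2,214.9),(336,204.3)),("short",27,(322,176.8),(289.5,220.8)),("weight",67,(392.4,249.2),(322.8,152.8)),("rim",152,(358,322),(389.2,121.5)),("fa",37,(379.6,174.6),(257.3,190.7)),("fb",37,(307.8,257.7),(364.7,187))]:
    print(n,tri([a,b],[p,q]).round(1),"at z",z,atz(a,p,z).round(1),atz(b,q,z).round(1))
for n,p in [("purple",(416,287)),("turq1",(347.7,251)),("turq2",(376,275))]: print(n,atz(a,p,67).round(1))
print("base corners",[atz(a,p,15).round(0) for p in [(330,320),(381,330.5),(374.5,380),(320,366.5)]])
# rim outer width check
print("rimwidth",np.linalg.norm(atz(a,(338.7,320),152)-atz(a,(377.3,324),152)))
to(0,0)
E
```

```text
long [459.1  -5.9  47. ] at z 49 [459.1  -4.7] [462.1  -7.3]
mid [628.1  18.5  34.6] at z 37 [627.7  20.1] [630.5  16.7]
short [ 604.5 -111.5   25.7] at z 27 [ 604.4 -110.3] [ 605.7 -112.3]
weight [440.9 113.1  65.2] at z 67 [441.2 114.1] [443.3 111.3]
rim [514.6 304.4 146.8] at z 152 [514.5 306. ] [522.5 296.4]
fa [ 460.  -123.5   35.3] at z 37 [ 460.4 -121.7] [ 461.7 -124.5]
fb [614.8 131.3  35.5] at z 37 [614.4 131.9] [616.6 129.9]
purple [399.1 194.9]
turq1 [532.4 126.5]
turq2 [475.2 176.1]
base corners [array([558., 253.]), array([460., 265.]), array([473., 355.]), array([570., 340.])]
rimwidth 60.27390774214092
t 0.2 tcp [134.2 584.5 243. ] yaw [ 2.916 -0.    -3.14 ] units [ -0.   -14.99   0.02] open 92.5 F [ 0.  -0.  -0.3]
```

The heights and sizes agree with the given values to within 2 mm, and the rim measures 60 against 61 mm. First move: to above the long spacer at about (460,-6).

```bash

python3 -m creep '{"targets": [[[-0.47,-0.52,0,0],[-0.47,-0.52,0,0],[-0.47,-0.52,0,0],[-0.47,-0.52,0,0],[-0.47,-0.52,0,0],[-0.47,-0.52,0,0],[-0.47,-0.52,0,0],[-0.47,-0.52,0,0]]]}' -0.3 25
python3 -m creep '{"targets": [[[-0.47,-0.52,0,0],[-0.47,-0.52,0,0],[-0.47,-0.52,0,0],[-0.47,-0.52,0,0],[-0.47,-0.52,0,0],[-0.47,-0.52,0,0],[-0.47,-0.52,0,0],[-0.47,-0.52,0,0]]]}'
python3 -m creep '{"targets": [[[-0.47,-0.52,0,0],[-0.47,-0.52,0,0],[-0.47,-0.52,0,0],[-0.47,-0.52,0,0],[-0.47,-0.52,0,0],[-0.47,-0.52,0,0],[-0.47,-0.52,0,0],[-0.47,-0.52,0,0]]]}'
python3 - <<'E'
from h import *
to(460,-6,43)
c=env.read_camera("wrist"); cv2.imwrite("pics/w1.png",c["frame"])
for n,X in [("long",(460,-6,49)),("fa",(460,-123,37)),("weight",(441,113,67))]: print(n,proj(c,X).round(1))
E
```

```text
time: 0.87
tool_pos: [243.9, 387.7, 243.5]
eef_rot: [0.113, 0.994, -0.0, -0.0]
wrist_force: [0.7, -0.5, 0.0]
opening: 60.6
gripper_force: 0.0
time: 1.53
tool_pos: [353.3, 191.8, 243.6]
eef_rot: [0.113, 0.994, 0.0, 0.0]
wrist_force: [0.7, -0.2, -0.3]
opening: 60.6
gripper_force: 0.0
time: 2.2
tool_pos: [462.7, -4.1, 243.6]
eef_rot: [0.113, 0.994, 0.0, 0.0]
wrist_force: [0.3, 0.1, -0.1]
opening: 60.3
gripper_force: 0.0
t 2.2 tcp [462.7  -4.1 243.6] yaw [2.916 0.    3.142] units [ 0.06 -0.06  5.01] open 60.3 F [ 0.3  0.1 -0.1]
long [324.1 178.7]
fa [227.1 198. ]
weight [434.3 139.3]
```

View pics/w1.png

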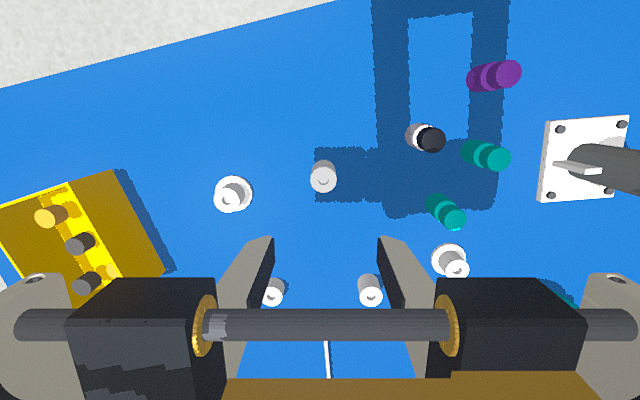

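The wrist picture shows the long spacer's top at (323.5,177), against (324,179) predicted, so it agrees to 1 mm. Other points: weight knob at (433,139), bushing at (228,198).

```bash

python3 -m creep '{"targets": [[[0.08,-0.06,0.62,0],[0,0,0.62,0],[0,0,0.62,0],[0,0,0.63,0],[0,0,0.63,0],[0,0,0.63,0],[0,0,0.63,0],[0,0,0.63,0]]]}'
python3 -m creep '{"targets": [[[0,0,0,0],[0,0,0,0],[0,0,0,0],[0,0,0,0],[0,0,0,0],[0,0,0,0],[0,0,0,0],[0,0,0,0]]]}' 1 25
python3 -c "
from h import *
to(514.5,304.5,180)"
```

```text
time: 2.92
tool_pos: [458.4, -4.2, 42.1]
eef_rot: [0.113, 0.994, -0.0, 0.0]
wrist_force: [0.5, -1.0, 1.0]
opening: 60.6
gripper_force: 0.0
time: 3.58
tool_pos: [460.2, -4.6, 45.1]
eef_rot: [0.113, 0.994, -0.0, 0.002]
wrist_force: [-1.1, -0.1, 7.5]
opening: 29.7
gripper_force: 25.0
t 3.58 tcp [460.2  -4.6  45.1] yaw [2.916e+00 3.000e-03 3.141e+00] units [ 0.4   7.84 -3.37] open 29.7 F [-1.1 -0.1  7.5]
```

```bash

python3 -m creep '{"targets": [[[0,0,-0.3,0],[0,0,-0.67,0],[0,0,-0.67,0],[0,0,-0.67,0],[0,0,-0.67,0],[0,0,-0.67,0],[0,0,-0.67,0],[0,0,-0.67,0]]]}'
python3 - <<'E'
from h import *
to(514.5,304.5,180)
c=env.read_camera("wrist"); cv2.imwrite("pics/w2.png",c["frame"])
E
```

```text
time: 4.25
tool_pos: [458.5, -4.3, 244.7]
eef_rot: [0.113, 0.994, 0.0, 0.0]
wrist_force: [0.0, 0.0, -0.1]
opening: 29.5
gripper_force: 25.0
t 4.25 tcp [458.5  -4.3 244.7] yaw [2.916e+00 1.000e-03 3.141e+00] units [0.36 7.84 1.62] open 29.5 F [ 0.   0.  -0.1]
```

View pics/w2.png

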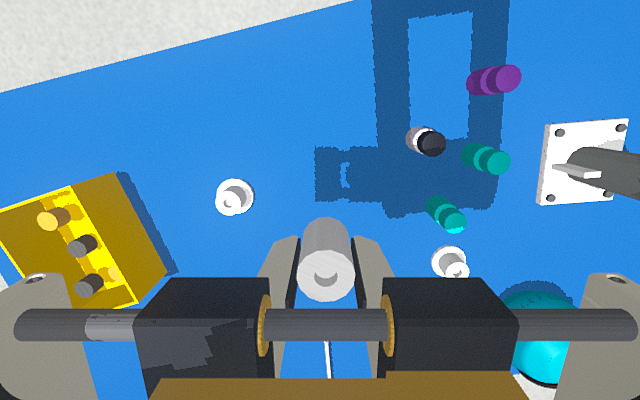

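The spacer is held upright, with its top ring at (327,277). I'll check its offset from the grip axis and how far it protrudes.

```bash
python3 - <<'E'
from h import *
c=env.read_camera("wrist"); s=env.sense(); p=s["tool_pos"]
for d in (2,4,7): print(d,proj(c,p+[0,0,d]).round(1),proj(c,p+[10,0,d]).round(1), "bottom centre",proj(c,p+[0,0,d-46]).round(1))
t=atz(c,(327,277),p[2]+5); print("offset world",(t-p[:2]).round(1))
a=env.read_camera("side"); cv2.imwrite("pics/s3.png",cv2.resize(a["frame"][100:260,300:500],None,fx=4,fy=4,interpolation=cv2.INTER_CUBIC)); print(proj(a,p).round(1))
E
```

```text
2 [327.2 271.1] [331.4 287.5] bottom centre [326.7 234.3]
4 [327.2 273.1] [331.5 289.7] bottom centre [326.8 235.5]
7 [327.2 276.3] [331.6 293.2] bottom centre [326.8 237.5]
offset world [ 1.6 -0.5]
[394.7 142.8]
```

View pics/s3.png

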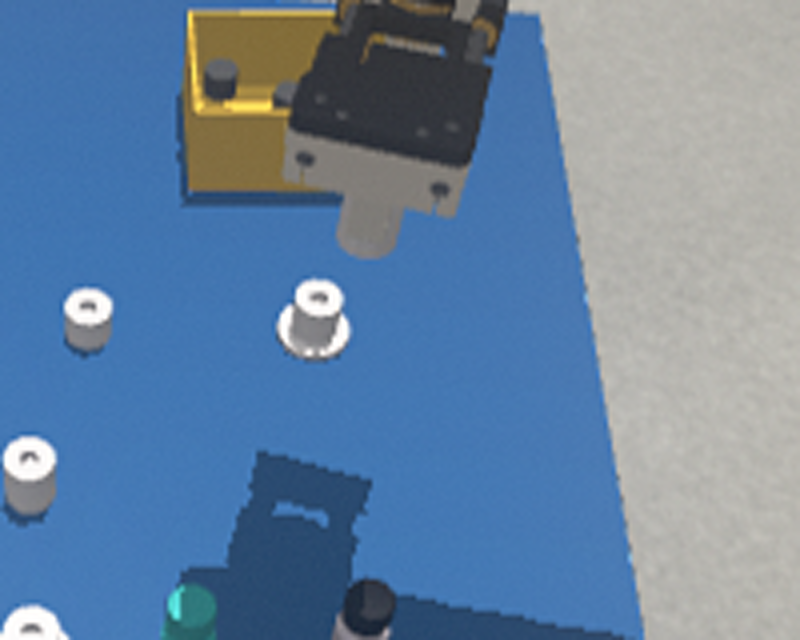

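The spacer is held about 15 mm proud of the fingertips. Next I carry it over the tube and check there before lowering.

```bash

python3 -m creep '{"targets": [[[0.05,0.98,0,0],[0.05,0.98,0,0],[0.05,0.98,0,0],[0.05,0.98,0,0],[0.05,0.98,0,0],[0.05,0.98,0,0],[0.05,0.98,0,0],[0.05,0.98,0,0]]]}'
python3 -m creep '{"targets": [[[0,0,0,0],[0,0,0,0],[0,0,0,0],[0,0,0,0],[0,0,0,0],[0,0,0,0],[0,0,0,0],[0,0,0,0]]]}'
python3 - <<'E'
from h import *
to(514.5,304.5,180)
c=env.read_camera("wrist"); a=env.read_camera("side"); p=env.sense()["tool_pos"]
k=lambda im:cv2.resize(im,None,fx=3,fy=3,interpolation=cv2.INTER_CUBIC)
o=np.hstack([k(c["frame"][160:340,240:400]),k(a["frame"][250:380,300:400][:130])[:390] if 0 else cv2.resize(a["frame"][210:380,300:400],(318,540),interpolation=cv2.INTER_CUBIC)])
cv2.imwrite("pics/w4.png",o)
for z in (152,138): print("rim proj wrist",proj(c,(514.5,304.5,z)).round(1),"side",proj(a,(514.5,304.5,z)).round(1))
print("part bottom",proj(c,p-[0,0,40]).round(1),proj(a,p-[0,0,40]).round(1))
E
```

```text
time: 5.07
tool_pos: [512.4, 306.6, 241.0]
eef_rot: [0.113, 0.994, -0.001, -0.001]
wrist_force: [0.5, -0.5, 0.2]
opening: 29.5
gripper_force: 25.0
time: 5.73
tool_pos: [513.5, 304.3, 243.2]
eef_rot: [0.113, 0.994, 0.0, 0.0]
wrist_force: [-0.5, -0.5, -1.2]
opening: 29.5
gripper_force: 25.0
t 5.73 tcp [513.5 304.3 243.2] yaw [2.915e+00 1.000e-03 3.141e+00] units [-0.02  0.01  1.58] open 29.5 F [-0.5 -0.5 -1.2]
rim proj wrist [327.2 212.6] side [358. 321.]
rim proj wrist [327.1 207. ] side [357.3 324.3]
part bottom [327.2 238. ] [361.7 307.9]
```

View pics/w4.png

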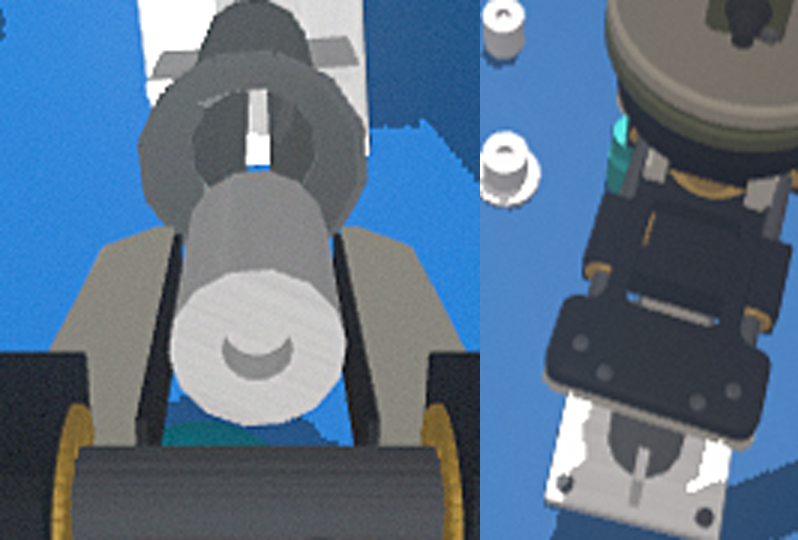

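In the wrist picture the rim spans about x 286–362 (centre 324, top edge y≈177). The held part is centred at x≈326, so there is a small lateral error. I'll fit it.

```bash
cat >> h.py <<'E'
def extr(c,x,y,z,r):
    a=np.linspace(0,2*np.pi,73); P=np.c_[x+r*np.cos(a),y+r*np.sin(a),0*a+z]
    q=cv2.projectPoints(P,c["rvec"],c["tvec"],c["mtx"],None)[0][:,0]; return np.array([q[:,0].min(),q[:,0].max(),q[:,1].min()])
E
python3 - <<'E'
from h import *
from scipy.optimize import least_squares as L
c=env.read_camera("wrist"); p=env.sense()["tool_pos"]
for n,m,z,r in [("rim",(138,366,52),152,30.5),("bore",(193,315,88),138,17),("parttop",(170,345,269),p[2]+6,15)]:
    m=np.array(m)/3+[240,240,160]
    f=L(lambda v:extr(c,*v,z,r)-m,[514,304]); print(n,f.x.round(1),f.fun.round(1))
print(p)
E
```

```text
rim [515.5 301.9] [-0.3  0.3  0. ]
bore [515.5 302.5] [ 0.1 -0.1 -0. ]
parttop [513.4 303.8] [-1.1  1.1  0.1]
[513.35856666 304.62475185 243.02740664]
```

```bash

python3 -m creep '{"targets": [[[-0.05,-0.04,0,0],[0,0,0.25,0],[0,0,0.25,0],[0,0,0.25,0],[0,0,0.25,0],[0,0,0.25,0],[0,0,0.15,0],[0,0,0.12,0]]]}'
python3 -c "
from h import *
to(515.2,302.6,180)"
```

```text
time: 6.55
tool_pos: [514.3, 302.6, 180.4]
eef_rot: [0.113, 0.994, -0.0, -0.001]
wrist_force: [-0.1, 0.6, -1.1]
opening: 29.7
gripper_force: 25.0
t 6.55 tcp [514.3 302.6 180.4] yaw [ 2.916e+00 -1.000e-03 -3.140e+00] units [-0.02  0.01  0.01] open 29.7 F [-0.1  0.6 -1.1]
```

```bash

python3 -m creep '{"targets": [[[0,0,0,0],[0,0,0,0],[0,0,0,0],[0,0,0,0],[0,0,0,0],[0,0,0,0],[0,0,-0.25,0],[0,0,-0.5,0]]]}' -0.3
python3 -m creep '{"targets": [[[0,0,-0.5,0],[0,0,-0.4,0],[0,0,0,0],[0,0,0,0],[0,0,0,0],[0,0,0,0],[0,0,0,0],[0,0,0,0]]]}'
python3 - <<'E'
from h import *
to(628.5,18.5,243)
c=env.read_camera("wrist"); cv2.imwrite("pics/w5.png",cv2.resize(c["frame"][140:300,240:400],None,fx=3,fy=3,interpolation=cv2.INTER_CUBIC))
E
```

```text
time: 7.22
tool_pos: [513.3, 302.1, 209.9]
eef_rot: [0.113, 0.994, -0.001, -0.002]
wrist_force: [-0.2, 1.0, -1.3]
opening: 60.2
gripper_force: 0.0
time: 7.88
tool_pos: [514.4, 302.6, 246.8]
eef_rot: [0.113, 0.994, -0.001, -0.001]
wrist_force: [0.1, -0.0, 0.4]
opening: 60.9
gripper_force: 0.0
t 7.88 tcp [514.4 302.6 246.8] yaw [ 2.916e+00 -2.000e-03 -3.140e+00] units [-4.37 -6.28  0.1 ] open 60.9 F [ 0.1 -0.   0.4]
```

View pics/w5.png

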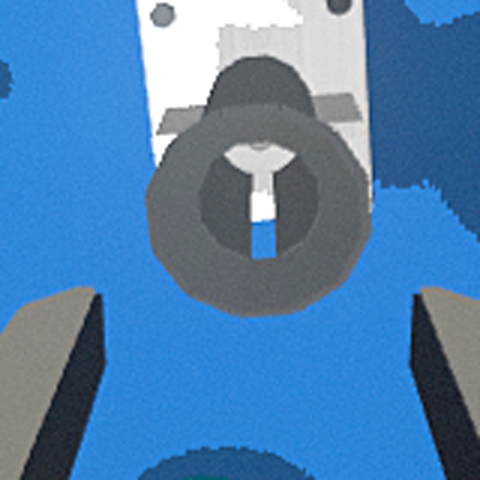

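The long spacer is down the tube: its ring shows at the bore bottom, crop (260,150), and the mouth is clear. Next is the middle spacer.

```bash

python3 -m creep '{"targets": [[[-0.55,-0.79,0,0],[-0.55,-0.79,0,0],[-0.55,-0.79,0,0],[-0.55,-0.79,0,0],[-0.55,-0.79,0,0],[-0.55,-0.79,0,0],[-0.55,-0.79,0,0],[-0.52,-0.75,0,0]]]}' 
python3 -m creep '{"targets": [[[0,0,0,0],[0,0,0,0],[0,0,0,0],[0,0,0,0],[0,0,0,0],[0,0,0,0],[0,0,0,0],[0,0,0,0]]]}'
python3 - <<'E'
from h import *
from scipy.optimize import least_squares as L
m=np.array((147,372,104))/3+[240,240,140]
to(628.5,18.5,43)
c=env.read_camera("wrist")
f=c["frame"].astype(int); X=(628.5,18.5,37); q=proj(c,X); print(q)
u,v=q.astype(int); w=f[v-40:v+40,u-45:u+45]; sat=w.max(2)-w.min(2)
M=(sat<45)&(w.min(2)>120)
n,l,st,ce=cv2.connectedComponentsWithStats(M.astype(np.uint8))
for i in range(1,n):
    if st[i,4]>60: print(st[i]+[u-45,v-40,0,0,0],(ce[i]+[u-45,v-40]).round(1))
print("model top", extr(c,*X,15).round(1),"foot",extr(c,628.5,18.5,3,15).round(1))
g=cv2.resize(c["frame"][v-60:v+60,u-80:u+80],None,fx=4,fy=4,interpolation=cv2.INTER_CUBIC); cv2.imwrite("pics/w6.png",g); print("crop origin",u-80,v-60)
E
```

```text
time: 8.6
tool_pos: [629.3, 16.8, 247.7]
eef_rot: [0.113, 0.994, -0.0, -0.0]
wrist_force: [0.4, 0.6, -1.2]
opening: 60.5
gripper_force: 0.0
time: 9.27
tool_pos: [628.9, 19.6, 248.2]
eef_rot: [0.112, 0.994, 0.0, 0.0]
wrist_force: [-0.2, 0.2, 0.2]
opening: 60.1
gripper_force: 0.0
t 9.27 tcp [628.9  19.6 248.2] yaw [2.917 0.    3.142] units [ 0.   -0.03  5.13] open 60.1 F [-0.2  0.2  0.2]
[325.26606149 177.08408466]
[312 162  26  29 592] [324.4 176.1]
model top [312.4 338.1 164.4] foot [313.5 337.1 159.3]
crop origin 245 117
```

The blob spans x 312–337, against 312–338 in the model, so position is confirmed to within 1 mm. Descend and grip.

```bash

python3 -m creep '{"targets": [[[0,-0.03,0.64,0],[0,0,0.64,0],[0,0,0.64,0],[0,0,0.64,0],[0,0,0.64,0],[0,0,0.64,0],[0,0,0.64,0],[0,0,0.64,0]]]}'
python3 -m creep '{"targets": [[[0,0,0,0],[0,0,0,0],[0,0,0,0],[0,0,0,0],[0,0,0,0],[0,0,0,0],[0,0,0,0],[0,0,0,0]]]}' 1 25
python3 -m creep '{"targets": [[[0,0,-0.3,0],[0,0,-0.67,0],[0,0,-0.67,0],[0,0,-0.67,0],[0,0,-0.67,0],[0,0,-0.67,0],[0,0,-0.67,0],[0,0,-0.67,0]]]}'
python3 -c "
from h import *
to(515,302.6,243)"
```

```text
time: 9.98
tool_pos: [628.7, 17.8, 42.2]
eef_rot: [0.113, 0.994, 0.0, 0.0]
wrist_force: [0.2, 0.0, -0.2]
opening: 60.3
gripper_force: 0.0
time: 10.65
tool_pos: [630.3, 17.6, 45.6]
eef_rot: [0.113, 0.994, 0.0, 0.002]
wrist_force: [0.2, -0.2, 7.2]
opening: 29.2
gripper_force: 25.0
time: 11.32
tool_pos: [628.4, 17.7, 245.3]
eef_rot: [0.113, 0.994, 0.0, 0.0]
wrist_force: [0.6, 0.1, -0.9]
opening: 29.3
gripper_force: 25.0
t 11.32 tcp [628.4  17.7 245.3] yaw [2.916e+00 1.000e-03 3.142e+00] units [4.36 6.31 0.06] open 29.3 F [ 0.6  0.1 -0.9]
```

```bash

python3 -m creep '{"targets": [[[0.55,0.79,0,0],[0.55,0.79,0,0],[0.55,0.79,0,0],[0.55,0.79,0,0],[0.54,0.79,0,0],[0.54,0.79,0,0],[0.54,0.79,0,0],[0.54,0.78,0,0]]]}' 
python3 -m creep '{"targets": [[[0,0,0,0],[0,0,0,0],[0,0,0,0],[0,0,0,0],[0,0,0,0],[0,0,0,0],[0,0,0,0],[0,0,0,0]]]}'
python3 - <<'E'
from h import *
to(515,302.6,180)
c=env.read_camera("wrist")
cv2.imwrite("pics/w7.png",cv2.resize(c["frame"][160:340,240:400],None,fx=3,fy=3,interpolation=cv2.INTER_CUBIC))
E
```

```text
time: 11.98
tool_pos: [514.1, 304.3, 244.1]
eef_rot: [0.113, 0.994, 0.0, 0.0]
wrist_force: [0.9, 0.1, -0.3]
opening: 29.1
gripper_force: 25.0
time: 12.65
tool_pos: [515.5, 302.1, 242.8]
eef_rot: [0.113, 0.994, -0.0, -0.0]
wrist_force: [-0.2, 0.2, -0.9]
opening: 29.2
gripper_force: 25.0
t 12.65 tcp [515.5 302.1 242.8] yaw [ 2.915 -0.    -3.142] units [0.02 0.01 1.57] open 29.2 F [-0.2  0.2 -0.9]
```

View pics/w7.png

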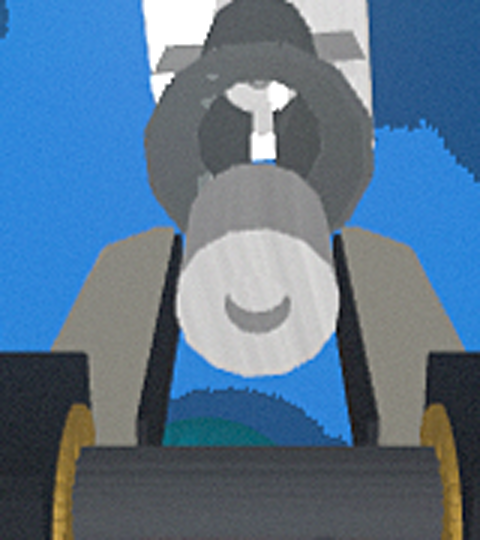

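The middle spacer is held upright and centred with the rim, part at crop x 258 and rim at crop x 260. Lower and release.

```bash

python3 -m creep '{"targets": [[[0.01,0.01,0,0],[0,0,0.25,0],[0,0,0.25,0],[0,0,0.25,0],[0,0,0.25,0],[0,0,0.25,0],[0,0,0.2,0],[0,0,0.1,0]]]}'
python3 -m creep '{"targets": [[[0,0,0,0],[0,0,0,0],[0,0,0,0],[0,0,0,0],[0,0,0,0],[0,0,0,0],[0,0,-0.25,0],[0,0,-0.5,0]]]}' -0.3
python3 -m creep '{"targets": [[[0,0,-0.5,0],[0,0,-0.3,0],[0,0,0,0],[0,0,0,0],[0,0,0,0],[0,0,0,0],[0,0,0,0],[0,0,0,0]]]}'
python3 - <<'E'
from h import *
to(605,-111.5,243)
c=env.read_camera("wrist"); cv2.imwrite("pics/w8.png",cv2.resize(c["frame"][140:300,240:400],None,fx=3,fy=3,interpolation=cv2.INTER_CUBIC))
E
```

```text
time: 13.37
tool_pos: [514.6, 302.9, 179.2]
eef_rot: [0.113, 0.994, -0.0, -0.0]
wrist_force: [0.7, -0.0, 0.3]
opening: 29.4
gripper_force: 25.0
time: 14.03
tool_pos: [513.4, 302.5, 208.7]
eef_rot: [0.113, 0.994, -0.001, -0.002]
wrist_force: [0.3, -0.4, -1.7]
opening: 60.4
gripper_force: 0.0
time: 14.7
tool_pos: [514.5, 303.0, 241.7]
eef_rot: [0.113, 0.994, -0.0, -0.001]
wrist_force: [-0.4, -0.5, -0.7]
opening: 60.3
gripper_force: 0.0
t 14.7 tcp [514.5 303.  241.7] yaw [ 2.916e+00 -1.000e-03 -3.140e+00] units [-4.53 -9.59 -0.03] open 60.3 F [-0.4 -0.5 -0.7]
```

View pics/w8.png

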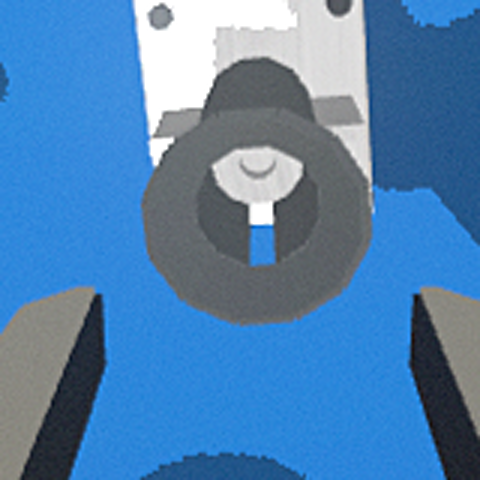

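The middle spacer's top shows inside the bore at crop (257,165). Next is the short one.

```bash

python3 -m creep '{"targets": [[[-0.28,-0.6,0,0],[-0.28,-0.6,0,0],[-0.28,-0.6,0,0],[-0.28,-0.6,0,0],[-0.28,-0.6,0,0],[-0.28,-0.6,0,0],[-0.28,-0.6,0,0],[-0.28,-0.6,0,0]]]}' 
python3 -m creep '{"targets": [[[-0.29,-0.6,0,0],[-0.29,-0.6,0,0],[-0.29,-0.6,0,0],[-0.29,-0.6,0,0],[-0.28,-0.6,0,0],[-0.28,-0.6,0,0],[-0.28,-0.6,0,0],[-0.28,-0.6,0,0]]]}' 
python3 -m creep '{"targets": [[[0,0,0,0],[0,0,0,0],[0,0,0,0],[0,0,0,0],[0,0,0,0],[0,0,0,0],[0,0,0,0],[0,0,0,0]]]}'
python3 - <<'E'
from h import *
to(605,-111.5,39)
c=env.read_camera("wrist")
f=c["frame"].astype(int); X=(605,-111.5,27); q=proj(c,X); print(q)
u,v=q.astype(int); w=f[v-40:v+40,u-45:u+45]; sat=w.max(2)-w.min(2)
M=(sat<45)&(w.min(2)>120)
n,l,st,ce=cv2.connectedComponentsWithStats(M.astype(np.uint8))
for i in range(1,n):
    if st[i,4]>60: print(st[i]+[u-45,v-40,0,0,0],(ce[i]+[u-45,v-40]).round(1))
print("model top", extr(c,*X,15).round(1),"foot",extr(c,605,-111.5,3,15).round(1))
E
```

```text
time: 15.42
tool_pos: [559.3, 94.8, 242.6]
eef_rot: [0.113, 0.994, -0.0, -0.0]
wrist_force: [-0.2, 0.1, 0.4]
opening: 59.9
gripper_force: 0.0
time: 16.08
tool_pos: [605.2, -112.8, 242.5]
eef_rot: [0.113, 0.994, 0.0, -0.0]
wrist_force: [0.4, 0.3, 0.7]
opening: 60.4
gripper_force: 0.0
time: 16.75
tool_pos: [605.2, -111.0, 243.0]
eef_rot: [0.112, 0.994, -0.0, 0.0]
wrist_force: [-0.4, 0.3, -0.4]
opening: 60.2
gripper_force: 0.0
t 16.75 tcp [ 605.2 -111.   243. ] yaw [ 2.917  0.    -3.142] units [ 0.   -0.01  5.1 ] open 60.2 F [-0.4  0.3 -0.4]
[325.79890651 176.19556398]
[313 163  25  27 547] [324.7 176.1]
model top [313.1 338.5 163.6] foot [313.8 337.7 160. ]
```

```bash

python3 -m creep '{"targets": [[[0,-0.02,0.64,0],[0,0,0.64,0],[0,0,0.64,0],[0,0,0.64,0],[0,0,0.64,0],[0,0,0.64,0],[0,0,0.64,0],[0,0,0.62,0]]]}'
python3 -m creep '{"targets": [[[0,0,0,0],[0,0,0,0],[0,0,0,0],[0,0,0,0],[0,0,0,0],[0,0,0,0],[0,0,0,0],[0,0,0,0]]]}' 1 25
python3 -m creep '{"targets": [[[0,0,-0.3,0],[0,0,-0.67,0],[0,0,-0.67,0],[0,0,-0.67,0],[0,0,-0.67,0],[0,0,-0.67,0],[0,0,-0.67,0],[0,0,-0.67,0]]]}'
python3 -c "
from h import *
to(515,302.6,243)"
```

```text
time: 17.47
tool_pos: [604.9, -112.2, 37.6]
eef_rot: [0.113, 0.994, 0.0, 0.0]
wrist_force: [0.9, 0.1, -0.3]
opening: 60.5
gripper_force: 0.0
time: 18.13
tool_pos: [606.6, -112.7, 41.1]
eef_rot: [0.113, 0.994, -0.0, 0.002]
wrist_force: [-1.4, -0.2, 7.3]
opening: 28.9
gripper_force: 25.0
time: 18.8
tool_pos: [604.7, -112.2, 241.0]
eef_rot: [0.113, 0.994, -0.0, 0.0]
wrist_force: [0.8, 0.2, -0.7]
opening: 29.0
gripper_force: 25.0
t 18.8 tcp [ 604.7 -112.2  241. ] yaw [ 2.916e+00  1.000e-03 -3.141e+00] units [ 4.51  9.61 -0.05] open 29.0 F [ 0.8  0.2 -0.7]
```

```bash

python3 -m creep '{"targets": [[[0.28,0.6,0,0],[0.28,0.6,0,0],[0.28,0.6,0,0],[0.28,0.6,0,0],[0.28,0.6,0,0],[0.28,0.6,0,0],[0.28,0.6,0,0],[0.28,0.6,0,0]]]}' 
python3 -m creep '{"targets": [[[0.29,0.61,0,0],[0.29,0.6,0,0],[0.28,0.6,0,0],[0.28,0.6,0,0],[0.28,0.6,0,0],[0.28,0.6,0,0],[0.28,0.6,0,0],[0.28,0.6,0,0]]]}' 
python3 -m creep '{"targets": [[[0,0,0,0],[0,0,0,0],[0,0,0,0],[0,0,0,0],[0,0,0,0],[0,0,0,0],[0,0,0,0],[0,0,0,0]]]}'
python3 - <<'E'
from h import *
to(515,302.6,180)
c=env.read_camera("wrist")
cv2.imwrite("pics/w9.png",cv2.resize(c["frame"][160:340,240:400],None,fx=3,fy=3,interpolation=cv2.INTER_CUBIC))
E
```

```text
time: 19.47
tool_pos: [560.1, 96.0, 239.6]
eef_rot: [0.113, 0.994, 0.0, 0.0]
wrist_force: [0.9, 0.0, -1.3]
opening: 29.2
gripper_force: 25.0
time: 20.13
tool_pos: [515.1, 303.9, 239.7]
eef_rot: [0.113, 0.994, 0.0, 0.0]
wrist_force: [1.0, 0.2, -1.1]
opening: 29.4
gripper_force: 25.0
time: 20.8
tool_pos: [515.8, 302.2, 238.4]
eef_rot: [0.113, 0.994, -0.0, -0.0]
wrist_force: [0.3, -0.3, -0.6]
opening: 29.2
gripper_force: 25.0
t 20.8 tcp [515.8 302.2 238.4] yaw [ 2.915 -0.    -3.142] units [0.02 0.01 1.46] open 29.2 F [ 0.3 -0.3 -0.6]
```

View pics/w9.png

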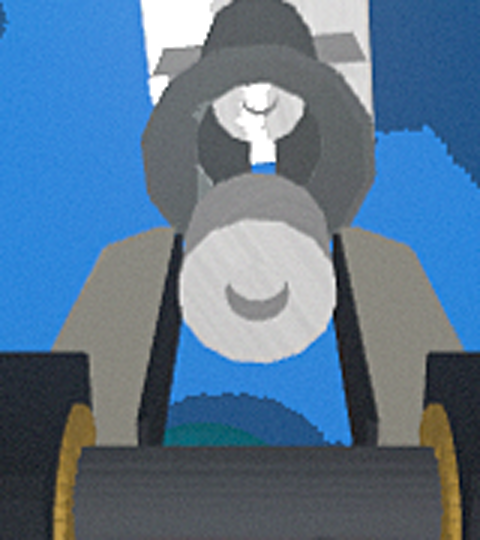

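The short spacer is held upright and centred over the mouth (crop x 258). Lower and release.

```bash

python3 -m creep '{"targets": [[[0.01,0.01,0,0],[0,0,0.25,0],[0,0,0.25,0],[0,0,0.25,0],[0,0,0.25,0],[0,0,0.25,0],[0,0,0.12,0],[0,0,0.1,0]]]}'
python3 -m creep '{"targets": [[[0,0,0,0],[0,0,0,0],[0,0,0,0],[0,0,0,0],[0,0,0,0],[0,0,0,0],[0,0,-0.25,0],[0,0,-0.5,0]]]}' -0.3
python3 -m creep '{"targets": [[[0,0,-0.5,0],[0,0,-0.3,0],[0,0,0,0],[0,0,0,0],[0,0,0,0],[0,0,0,0],[0,0,0,0],[0,0,0,0]]]}'
python3 - <<'E'
from h import *
to(441.5,113,243)
c=env.read_camera("wrist"); f=c["frame"].astype(int)
u,v=proj(c,(515,302.6,138)).astype(int); print(u,v)
w=f[v-35:v+35,u-22:u+22]; M=(w.max(2)-w.min(2)<45)&(w.min(2)>125)
n,l,st,ce=cv2.connectedComponentsWithStats(M.astype(np.uint8))
for i in range(1,n):
    if st[i,4]>30: print(st[i]+[u-22,v-35,0,0,0],(ce[i]+[u-22,v-35]).round(1))
for z in (95,119,145): print(z,proj(c,(515,302.6,z)).round(1),extr(c,515,302.6,z,15).round(1))
E
```

```text
time: 21.52
tool_pos: [514.7, 302.9, 178.1]
eef_rot: [0.113, 0.994, -0.001, -0.001]
wrist_force: [-0.6, -0.1, -0.9]
opening: 29.2
gripper_force: 25.0
time: 22.18
tool_pos: [513.8, 302.4, 207.5]
eef_rot: [0.113, 0.994, -0.001, -0.002]
wrist_force: [-0.1, 0.1, 0.0]
opening: 60.5
gripper_force: 0.0
time: 22.85
tool_pos: [514.9, 302.9, 240.5]
eef_rot: [0.113, 0.994, -0.0, -0.001]
wrist_force: [-0.2, -0.3, 0.1]
opening: 60.3
gripper_force: 0.0
t 22.85 tcp [514.9 302.9 240.5] yaw [ 2.916e+00 -1.000e-03 -3.140e+00] units [ 0.72 -5.04 -0.06] open 60.3 F [-0.2 -0.3  0.1]
326 207
[304 172   5  10  32] [305.3 175.4]
[343 172   5  10  31] [345.8 175.7]
[309 188  34  28 723] [325.2 201.4]
95 [326.3 193.1] [310.7 341.9 177.9]
119 [326.3 200.5] [309.5 343.2 184.2]
145 [326.4 210.1] [307.8 344.9 192.3]
```

The blob centre is at (325.2,201.4) with width 34, matching a stack top at z 119 in the model. All three spacers are seated. Now the weight.

```bash

python3 -m creep '{"targets": [[[0.09,-0.63,0,0],[0.09,-0.63,0,0],[0.09,-0.63,0,0],[0.09,-0.63,0,0],[0.09,-0.63,0,0],[0.09,-0.63,0,0],[0.09,-0.63,0,0],[0.09,-0.63,0,0]]]}' 0 25
python3 -m creep '{"targets": [[[0,0,0,0],[0,0,0,0],[0,0,0,0],[0,0,0,0],[0,0,0,0],[0,0,0,0],[0,0,0,0],[0,0,0,0]]]}'
python3 - <<'E'
from h import *
to(441.5,113,70)
c=env.read_camera("wrist"); f=c["frame"].astype(int)
u,v=proj(c,(441.5,113,67)).astype(int); print(u,v)
w=f[v-35:v+35,u-30:u+30]
for nm,M in (("black",w.max(2)<75),("stem",(w.max(2)-w.min(2)<60)&(w.min(2)>100))):
  n,l,st,ce=cv2.connectedComponentsWithStats(M.astype(np.uint8))
  for i in range(1,n):
    if st[i,4]>60: print(nm,st[i]+[u-30,v-35,0,0,0],(ce[i]+[u-30,v-35]).round(1))
print("knob top",proj(c,(441.5,113,67)),extr(c,441.5,113,67,13).round(1),"stem",extr(c,441.5,113,39,14.5).round(1))
E
```

```text
time: 23.57
tool_pos: [441.4, 112.1, 241.4]
eef_rot: [0.113, 0.994, -0.0, -0.0]
wrist_force: [0.4, 0.3, 0.8]
opening: 46.4
gripper_force: 0.0
time: 24.23
tool_pos: [442.1, 113.4, 241.5]
eef_rot: [0.112, 0.994, -0.0, -0.0]
wrist_force: [-0.2, 0.3, 0.3]
opening: 46.2
gripper_force: 0.0
t 24.23 tcp [442.1 113.4 241.5] yaw [ 2.916 -0.    -3.141] units [ 0.01 -0.01  4.29] open 46.2 F [-0.2  0.3  0.3]
325 184
black [314 171  23  25 465] [325.1 183.2]
stem [313 162  25  18 200] [325.4 168.7]
knob top [325.80852803 184.69835935] [313.5 338.2 172.6] stem [313.1 338.5 166. ]
```

The knob blob centre (325.1,183) matches the model to within 1 mm. Descend, grip and lift.

```bash

python3 -m creep '{"targets": [[[0.01,-0.01,0.54,0],[0,0,0.54,0],[0,0,0.54,0],[0,0,0.54,0],[0,0,0.54,0],[0,0,0.54,0],[0,0,0.54,0],[0,0,0.5,0]]]}'
python3 -m creep '{"targets": [[[0,0,0,0],[0,0,0,0],[0,0,0,0],[0,0,0,0],[0,0,0,0],[0,0,0,0],[0,0,0,0],[0,0,0,0]]]}' 1 40
python3 -m creep '{"targets": [[[0,0,-0.3,0],[0,0,-0.67,0],[0,0,-0.67,0],[0,0,-0.67,0],[0,0,-0.67,0],[0,0,-0.67,0],[0,0,-0.67,0],[0,0,-0.67,0]]]}'
python3 -m creep '{"targets": [[[0,0,0,0],[0,0,0,0],[0,0,0,0],[0,0,0,0],[0,0,0,0],[0,0,0,0],[0,0,0,0],[0,0,0,0]]]}'
python3 -c "
from h import *
to(515,302.6,270)"
```

```text
time: 24.95
tool_pos: [441.4, 112.8, 69.2]
eef_rot: [0.113, 0.994, -0.0, -0.0]
wrist_force: [0.1, -0.7, -0.3]
opening: 46.6
gripper_force: 0.0
time: 25.62
tool_pos: [443.0, 113.0, 72.1]
eef_rot: [0.113, 0.994, 0.0, 0.001]
wrist_force: [-0.9, -0.6, 6.4]
opening: 25.1
gripper_force: 40.0
time: 26.28
tool_pos: [441.2, 112.7, 271.4]
eef_rot: [0.113, 0.994, -0.0, -0.0]
wrist_force: [0.7, 0.1, -1.9]
opening: 25.2
gripper_force: 40.0
time: 26.95
tool_pos: [441.4, 112.8, 269.5]
eef_rot: [0.113, 0.994, -0.0, -0.0]
wrist_force: [-0.1, 0.5, -1.7]
opening: 25.2
gripper_force: 40.0
t 26.95 tcp [441.4 112.8 269.5] yaw [ 2.916e+00 -1.000e-03 -3.141e+00] units [-0.73  5.04 -0.02] open 25.2 F [-0.1  0.5 -1.7]
```

```bash

python3 -m creep '{"targets": [[[-0.09,0.63,0,0],[-0.09,0.63,0,0],[-0.09,0.63,0,0],[-0.09,0.63,0,0],[-0.09,0.63,0,0],[-0.09,0.63,0,0],[-0.09,0.63,0,0],[-0.1,0.63,0,0]]]}'
python3 -m creep '{"targets": [[[0,0,0,0],[0,0,0,0],[0,0,0,0],[0,0,0,0],[0,0,0,0],[0,0,0,0],[0,0,0,0],[0,0,0,0]]]}'
python3 - <<'E'
from h import *
to(515,302.6,204)
c=env.read_camera("wrist"); p=env.sense()["tool_pos"]
cv2.imwrite("pics/w10.png",cv2.resize(c["frame"][140:340,220:420],None,fx=3,fy=3,interpolation=cv2.INTER_CUBIC))
print(proj(c,p-[0,0,3]),proj(c,p-[0,0,69]),proj(c,(515,302.6,152)))
E
```

```text
time: 27.62
tool_pos: [515.5, 304.0, 269.7]
eef_rot: [0.113, 0.994, -0.0, -0.0]
wrist_force: [1.0, -0.6, -1.8]
opening: 25.6
gripper_force: 40.0
time: 28.28
tool_pos: [515.3, 302.4, 270.3]
eef_rot: [0.113, 0.994, 0.0, 0.0]
wrist_force: [0.6, 0.8, -2.7]
opening: 25.4
gripper_force: 40.0
t 28.28 tcp [515.3 302.4 270.3] yaw [2.915 0.    3.141] units [0.01 0.   1.66] open 25.4 F [ 0.6  0.8 -2.7]
[327.27163642 267.59440866] [326.76947496 221.58172857] [326.6242272  200.83053042]
```

View pics/w10.png

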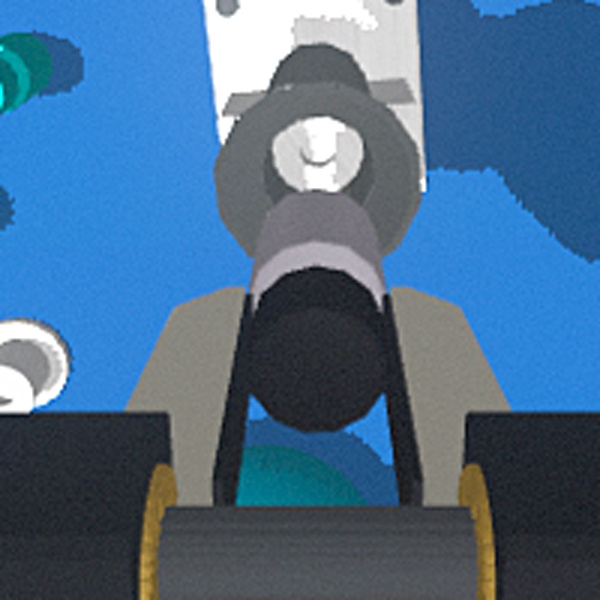

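The weight is held upright and in line with the rim (both at crop x≈317), and the stack's top ring shows in the bore. Lower gently.

```bash

python3 -m creep '{"targets": [[[-0.01,0,0.3,0],[0,0,0.3,0],[0,0,0.3,0],[0,0,0.2,0],[0,0,0.15,0],[0,0,0.1,0],[0,0,0.1,0],[0,0,0.05,0]]]}'
python3 -c "
from h import *
to(515,302.6,194)"
```

```text
time: 29.0
tool_pos: [515.6, 302.6, 209.6]
eef_rot: [0.113, 0.994, -0.0, -0.0]
wrist_force: [0.7, 0.8, -1.8]
opening: 25.0
gripper_force: 40.0
t 29.0 tcp [515.6 302.6 209.6] yaw [ 2.916 -0.    -3.141] units [ 0.01 -0.    0.39] open 25.0 F [ 0.7  0.8 -1.8]
```

```bash

python3 -m creep '{"targets": [[[0,0,0.05,0],[0,0,0.05,0],[0,0,0.05,0],[0,0,0.05,0],[0,0,0.05,0],[0,0,0.05,0],[0,0,0.04,0],[0,0,0,0]]]}'
```

```text
time: 29.67
tool_pos: [515.4, 302.6, 195.9]
eef_rot: [0.113, 0.994, -0.0, -0.0]
wrist_force: [-0.3, 0.3, -2.8]
opening: 25.4
gripper_force: 40.0
```

In the bore with no contact force. Release and rise.

```bash

python3 -m creep '{"targets": [[[0,0,0,0],[0,0,0,0],[0,0,0,0],[0,0,0,0],[0,0,0,0],[0,0,-0.1,0],[0,0,-0.3,0],[0,0,-0.5,0]]]}' -0.1
python3 -m creep '{"targets": [[[0,0,-0.7,0],[0,0,-0.7,0],[0,0,-0.6,0],[0,0,0,0],[0,0,0,0],[0,0,0,0],[0,0,0,0],[0,0,0,0]]]}'
python3 - <<'E'
from h import *
to(515,302.6)
c=env.read_camera("wrist"); f=c["frame"].astype(int)
u,v=proj(c,(515,302.6,183)).astype(int)
w=f[v-35:v+35,u-30:u+30]; M=w.max(2)<50
n,l,st,ce=cv2.connectedComponentsWithStats(M.astype(np.uint8))
for i in range(1,n):
    if st[i,4]>60: print(st[i]+[u-30,v-35,0,0,0],(ce[i]+[u-30,v-35]).round(1))
for z in (163,183,190):print(z,proj(c,(515,302.6,z)).round(1),extr(c,515,302.6,z,13).round(1))
# bystander + side check: compare with initial picture
a=env.read_camera("side")["frame"]; b=cv2.imread("pics/side0.png")
for n,(x,y) in dict(fa=(379,180),fb=(308,263),t1=(347,258),t2=(374,283),pu=(416,293),bin=(375,125),screw=(248,186),head=(245,295)).items():
    print(n,cv2.absdiff(a,b)[y-12:y+12,x-12:x+12].mean().round(1))
E
```

```text
time: 30.33
tool_pos: [514.5, 302.1, 231.3]
eef_rot: [0.113, 0.994, -0.001, -0.002]
wrist_force: [-0.4, 0.4, -0.5]
opening: 51.4
gripper_force: 0.0
time: 31.0
tool_pos: [515.0, 302.3, 310.8]
eef_rot: [0.113, 0.994, -0.001, -0.001]
wrist_force: [0.8, -0.1, -0.3]
opening: 51.2
gripper_force: 0.0
t 31.0 tcp [515.  302.3 310.8] yaw [ 2.916e+00 -2.000e-03 -3.140e+00] units [ 0.    0.01 -0.  ] open 51.2 F [ 0.8 -0.1 -0.3]
163 [326.9 192.3] [313.5 340.3 179.2]
183 [327.  198.3] [312.6 341.3 184.4]
190 [327.  200.6] [312.3 341.6 186.4]
fa 56.0
fb 11.6
t1 57.4
t2 61.3
pu 9.9
bin 26.1
screw 12.7
head 14.5
```

All picture views are used, so I'll move clear and verify numerically.

```bash
python3 - <<'E'
from h import *
c=env.read_camera("wrist"); f=c["frame"].astype(int)
u,v=327,198
for r in range(v-30,v+32,4): print(r,' '.join('%3d'%f[r,x].max() for x in range(u-28,u+30,4)))
E
python3 -m creep '{"targets": [[[0.5,0.8,0,0],[0.5,0.8,0,0],[0.5,0.8,0,0],[0.5,0.8,0,0],[0.5,0.8,0,0],[0.5,0.8,0,0],[0.5,0.8,0,0],[0.5,0.8,0,0]]]}'
python3 -m creep '{"targets": [[[0,0,0,0],[0,0,0,0],[0,0,0,0],[0,0,0,0],[0,0,0,0],[0,0,0,0],[0,0,0,0],[0,0,0,0]]]}'
python3 - <<'E'
from h import *
A=env.read_camera("side"); a=A["frame"]; b=cv2.imread("pics/side0.png"); 
C=env.read_camera("scene"); d=C["frame"]; e=cv2.imread("pics/scene0.png")
for n,(x,y) in dict(fa=(379,180),fb=(308,263),t1=(347,258),t2=(374,283),pu=(416,293),bin=(375,125),screw=(248,186),head=(245,295),LONG=(381,213),WT=(391,257)).items():
    print(n,cv2.absdiff(a,b)[y-12:y+12,x-12:x+12].mean().round(1))
for n,c in (("side",A),("scene",C)):
    f=c["frame"].astype(int); u,v=proj(c,(515,302.6,183)).astype(int)
    print(n,u,v,extr(c,515,302.6,183,13).round(1),"rim",proj(c,(515,302.6,152)).round(0))
    for r in range(v-16,v+24,3): print(r,' '.join('%3d'%f[r,x].max() for x in range(u-24,u+25,3)))
E
```

```text
168 139 142 114 114 114 107 108 113 110 106 107 108 107 181 216
172 255 109 113 113 110 119 129 123 127 106 103 106 112 211 210
176 133 108 109 107 121 124 140 159 132 125  98 102  99  99 218
180 106 109 111 102 126 172  91  45 135 181 109 105  99 104 138
184 111 113 107  90 167  60  54  65  57  58 122 101 100  97 116
188 106 110 110 103  56  66  67  64  65  60 195 102  97 100 108
192 111 108 109  97  66  63  68  69  66  69  50 100 101  97 106
196 110 110 111 107  71  65  64  70  70  67  60  99 102 106 122
200 101 104 105 108  67  66  66  60  57  60  61 101 103 109 218
204 225 107 109 109  66  59  61  68  63  66 104  99  96 129 216
208 216 192 105  99 104  71  60  62  59 102 102 107 108 216 218
212 219 215 174 106 103 104 103 105 102  96 101 155 221 215 220
216 217 214 220 220 203 101 105 103  98 129 229 213 211 213 214
220 218 216 218 218 215 218 213 214 214 213 217 214 213 215 214
224 215 216 218 216 214 217 216 216 214 215 216 216 214 218 215
228 214 217 217 213 217 218 219 212 215 213 211 215 217 218 213
time: 31.82
tool_pos: [416.0, 589.5, 311.8]
eef_rot: [0.113, 0.994, -0.0, -0
[... 1699 characters left out ...]
 174 175 174 174 172 159 156 148 160 172 175 174 176
109 176 176 176 176 176 176 175 133 116 150 173 174 175 175 176 177 177
112 123 133 143 144 143 155 156  49  36  66 147 141 161 163 164 166 166
115 117 117 117 117 116 117 107  33  27  65 115 115 115 127 137 137 138
118 117 117 118 117 118 124 151 108  89 122 123 116 116 140 175 176 176
121 116 111 115 111 122 128 136 154 152 123 129 121 116 129 176 178 178
124 131 132 132 117 114 106 140 142 135 122 124 119 115 117 161 167 163
127 170 170 170 169 167 112  77  82  87  86 128 135 136 137 138 130 127
130 170 171 170 170 168 101  76  81 101 101 169 176 177 176 176 174 174
133 171 171 170 171 166  93  77  82 113 110 167 172 175 176 175 175 175
```

The knob sits upright at the predicted height (top z≈183) in the side, scene and wrist views. The bystanders have not moved.

```bash
python3 -c "
from cell import env
print(env.finish_job())"
```

```text
the job is handed in; nothing more can be done
None
```

The three spacers went down the tube longest to shortest, with the follower weight on top, knob up; the flanged bushings, bin, robot head, screwdriver and look-alikes did not move, and I handed the job in at about 33 s (no verdict was returned).

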